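Hang the loose mould half on its hinge pin

TASK

Stand the loose mould half on the fixture's base plate with its hinge knuckle squarely on top of the fixed half's knuckle, swung well open (about 60 degrees from shut), then take the brass-headed pin from the wooden stand and push it down through both knuckles until its head is fully home. Then work the hinge to feel that it runs freely: swing the loose half shut against the fixed half, open it again to about 60 degrees, and swing it shut for good, leaving the pin home. Leave the black steel block and the eye loupe that stand close by where they are.

Things in the scene. Friction and masses are not known exactly. Their poses are not given: they have to be found in the camera images.
- fixture: Fixed grey base plate (10 mm thick, x = -30 to 130, y = -35 to 130 mm) with an aluminium mould half bolted on it. Origin on the hinge axis at bench level, z up. The fixed half is a block from x = 18 to 115, y = -26 to -0.5 (parting face), top at z = 70 mm. Lower hinge knuckle at its end: upright tube on the z axis, 28 mm outside, bore 12.5 mm, z = 10 to 40 mm.
- hinge_low (a point): Point on the hinge axis at the top face of the base plate (fixture z = 10 mm), bottom of the lower bore. Hung and shut, the loose half's origin is here, its axes are parallel to the fixture's and the parting faces meet; it opens by turning counter-clockwise seen from above.
- half: Loose aluminium mould half, about 0.3 kg, standing on the bench. Origin on its knuckle's axis at the level of its underside, z up, x along its length. Block x = 18 to 115, y = 0.5 (parting face) to 26, z = 0 to 60 mm. Knuckle: tube on the z axis, 28 mm outside, bore 12.5 mm, z = 30.5 to 61 mm, open below, so it goes over the fixture's knuckle (0.5 mm to spare) with the block on the plate.
- half_rib (a point): Middle of the top edge of the loose half's blue grip rib (half x = 82, y = 13, z = 88 mm). The rib is 40 mm long (along x), 12 mm thick (y) and stands 28 mm above the block. Once pinned, the half slides round on the plate with light friction and stays where it is left.
- half_end (a point): Point of the loose half at its far end (half x = 115, y = 0, z = 30 mm), on the parting plane. Its y in the fixture's frame is 0 when shut, about 100 mm at 60 degrees open.
- pin: Loose hinge pin, about 0.1 kg, 92 mm long, standing upright in the wooden stand. Origin at the centre of its tip (lower end), z along it to the head. Steel shank 10 mm in diameter, tapering over the last 14 mm to 5 mm at the tip; brass cylindrical head 22 mm in diameter from z = 58 to 92 mm. Fully home, the head's underside rests on the upper knuckle and the tip is 3 mm above the base plate.
- pin_tip (a point): The tip of the pin.
- pin_stand: Fixed wooden block 80 x 46 x 62 mm high that holds the pin; origin at the centre of its underside. The pin's hole is at x = -18 mm (through, 14 mm in diameter), so the head's underside rests at 62 mm height; the smaller hole at x = 22 mm stays empty.
- loupe: Bystander, not to be moved: black eye loupe, 34 mm across, 30 mm high; origin at the centre of its underside.
- bench_block: Bystander, not to be moved: black steel block, 44 x 66 x 22 mm; origin at the centre of its underside.
Things that resemble listed ones, but are neither listed nor needed, are in the scene too. Several things have the shape of the half; the one meant has the colours described above.

How it is judged (in metres and radians):
On the way, in this order (a step that is already met when the one before it is completed fails the run):
1. the loose half stands on the base plate, upright, its knuckle within 6 mm of in line over the fixed one, open by more than about 30 degrees (distance between half and hinge_low below 0.006 m and angle between half's own z axis and vertical below 0.08 rad and y of half_end in the frame of fixture above 0.055 m), for 0.2 s.
2. the pin is through both knuckles with its head home (within 5 mm), the half still open (all of step 1 and z of pin_tip in the frame of fixture below 0.018 m and horizontal distance between pin_tip and hinge_low below 0.006 m and angle between pin's own z axis and vertical below 0.1 rad), for 0.2 s.
3. the pinned half is swung shut (free end within 8 mm of the fixed half's parting plane) (distance between half and hinge_low below 0.006 m and angle between half's own z axis and vertical below 0.08 rad and z of pin_tip in the frame of fixture below 0.018 m and horizontal distance between pin_tip and hinge_low below 0.006 m and angle between pin's own z axis and vertical below 0.1 rad and y of half_end in the frame of fixture below 0.008 m), for 0.1 s.
4. the pinned half is swung open again by more than about 40 degrees (distance between half and hinge_low below 0.006 m and angle between half's own z axis and vertical below 0.08 rad and z of pin_tip in the frame of fixture below 0.018 m and horizontal distance between pin_tip and hinge_low below 0.006 m and angle between pin's own z axis and vertical below 0.1 rad and y of half_end in the frame of fixture above 0.075 m), for 0.1 s.
At the end, for the whole second after the job is handed in: The loose half stands upright on the base plate, its knuckle within 6 mm of the hinge axis at plate level, shut against the fixed half (free end within 8 mm); the pin stands upright through both knuckles with its head home to within 5 mm; both are at rest (all of step 3 and y of half_end in the frame of fixture above -0.008 m and x of half_end in the frame of fixture above 0.1 m and linear speed of each of half, pin below 0.02 m/s); the robot touches nothing.
It fails at once if the steel block or the loupe is shoved more than 30 mm (distance of any of bench_block, loupe from where it was at the start of the episode above 0.03 m).
It also fails if it takes over 70 s, if anything falls off the work surface, if the arm or the gripper's body presses on something with over 40 N, if the wrist force passes 120 N, or if a joint passes its speed limit or range.

ROBOT

A 6-joint arm with a two-finger parallel gripper is mounted at the origin on a cart in front of the work surface, level with it; the furniture and walls round the work are solid. World frame = base frame: x ahead of the robot, y to its left, z up, the work surface at z = 0. Lengths are in mm, angles in rad, forces in N, time in s.
With the tool pointing down it reaches from about 300 to 775 mm from the base axis. Payload 14.6 kg.
Tool frame: the origin (TCP) lies between the finger pads; the fingertips stand 8 mm ahead of it and the grasp point (between the pads) lies 11 mm behind it; z points along the fingers, y is the direction in which the jaws open and shut (so a half turn about z gives the same grasp; the last joint's range is limited). The gripper opens to 94 mm and grips with 3 to 60 N. Pads are 16 mm wide; open, the fingers measure 119 mm over their backs; the gripper's body (75 mm by 177 mm) begins 78 mm behind the grasp point.
Start: joints at [-1.269, 0.3, 1.521, -0, 1.321, -0.067], TCP at [198.265, -513.011, 213.446] pointing down, gripper open.
Joint ranges: [-3.03, 3.03], [-0.79, 2.21], [0.23, 2.52], [-1.04, 4.18], [0, 3.07], [-2.55, 2.55]. Speed limits (rad/s): [2.22, 2.22, 2.57, 3.14, 3.14, 3.14].

INTERFACE

Orientations are given as [roll, pitch, yaw] about the fixed x, y, z axes, in that order (R = Rz(yaw) Ry(pitch) Rx(roll)).
In Python, from cell import manip gives the robot as it stands. The module is installed in compiled form; this text tells all that it offers.
- The arm moves only by the tool send_rows, never from a script. Its argument "series" is a list that holds one entry, the list of rows, each a list of 5 numbers: the opening, from 0 (shut) to 1 (fully open), then the shift along the tool's x, y, z in mm, then the turn about the tool's z in degrees. In form: [[[gripper, dx, dy, dz, roll], ...]]. A call has 1 to 10 rows; each row is the pose to reach, as a shift and turn from the pose commanded when the call began, along the tool's axes at that moment; what a row does not reach only later rows make up. A row lasts 1/10 s, in which the tool goes at most 50 mm and 8.59 degrees, less where a joint would pass 70% of its speed; a pose out of reach is approached as far as the arm can. A call with a gripper value outside its range is refused whole. The fingers move at their own pace and stop on an object; "newtons" is the grip in N (left out, the last holds). Time passes only in rows, so rows that repeat a pose let the fingers close. It gives the time, the measured TCP pose, the force and the opening at its end, in the units of the state.
- manip.read_state(): the state, without advancing time (a new reading comes with each control period).
- manip.camera(name): name is "scene" or "top" or "wrist"; returns a dict with "img" (384x512x3 uint8, red, green, blue), "vfov" (degrees; the focal length in pixels is half the picture's height over the tangent of half this angle, whatever the lens; pixels are square), "cx", "cy" (the principal point, pixels), "dist" ([k1, k2, p1, p2, k3] as OpenCV has them; the pictures are not rectified), "pose" (4x4, takes a point from camera to world coordinates); the wrist camera has in their place "T_tool_cam" (4x4, takes a point from camera to tool coordinates, whose origin is the TCP and whose axes are the flange's). Camera axes: x right, y down, z forward; pixel columns grow to the right and rows downward; lengths in mm; the calibration is good to about 2 mm. A picture is of the moment at which its call begins: read the wrist's pose just before it. There is no depth.
- manip.sign_off(): hands the job in, once; it reports no verdict.
Trained networks look in a picture, given as the dict that the camera call returned (one of the last four; its "shot" number tells which), for a name from the list of things; names that differ only in an ending like _2 or _b are one class to them, and where a whole thing is asked for, a point or a joint stands for the part that bears it (a point fixed in the world has none). Each returns a list of dicts, best first, with "conf" (0 to 1); they miss things now and then, are a little off and sometimes report something else, mostly with a low value. They report only what shows in the picture. A call takes as long as a camera call. They do not tell look-alikes from the thing itself.
- manip.find_in(target, picture): "rect" ([left, top, width, height] in pixels, round what is visible of it).
- manip.silhouettes(target, picture): "pixels" (384x512 bool, what is visible of it) and "rect" ([left, top, width, height] in pixels, round what is visible of it).
The state is a dict: "clock": time; "joints": joint angles; "qd": joint speeds; "effort": joint torques, N m; "eef_pos": TCP position; "eef_rot": TCP orientation; "wrist_force": force on the tool from outside, world axes, zero at the start; "moment": the same for the moment, N m; "finger_gap": finger opening in mm.
Only numpy, scipy, OpenCV 4.12 (cv2) and the standard library are available. Lean on these libraries where they do the work, as an engineer would, in place of code of your own. Each camera call takes 0.05 s, during which the arm holds its last target. There are 200 camera calls.

## Working session

There is one attempt and no reset: what is moved stays moved. The work goes in short steps, Python scripts to look and compute and a tool call to move; the robot and the scene stay as the last step left them, time stands still between calls to the robot, and variables do not carry over. Pictures are saved under pics/ and viewed, about 8 in all and at most 12, crops included, and the job is handed in when it is done.

Besides the shell and the picture viewer there is one more tool, called as name(argument=value, ...), one argument or row to a line, values as JSON. send_rows: Moves the arm, as the interface text tells. Its arguments: {"type":"object","properties":{"series":{"type":"array"},"newtons":{"type":"number"}},"required":["series"]}

```bash
mkdir -p pics; cat > h.py <<'E'
import numpy as np, cv2
from cell import manip
from scipy.spatial.transform import Rotation as R
def K(c):
    f=192/np.tan(np.radians(c['vfov'])/2); return np.array([[f,0,c['cx']],[0,f,c['cy']],[0,0,1.]])
def toolpose(s=None):
    s=s or manip.read_state(); T=np.eye(4); T[:3,:3]=R.from_euler('xyz',s['eef_rot']).as_matrix(); T[:3,3]=s['eef_pos']; return T
def shot(name):
    T=toolpose(); c=manip.camera(name)
    c['P']=T@np.array(c['T_tool_cam']) if name=='wrist' else np.array(c['pose']); return c
def pix2z(c,uv,z):
    uv=np.array(uv,float).reshape(-1,1,2); n=cv2.undistortPoints(uv,K(c),np.array(c['dist'],float)).reshape(-1,2)
    d=np.c_[n,np.ones(len(n))]@c['P'][:3,:3].T; o=c['P'][:3,3]; return o+d*((z-o[2])/d[:,2])[:,None]
def proj(c,p):
    I=np.linalg.inv(c['P']); r,_=cv2.Rodrigues(I[:3,:3])
    return cv2.projectPoints(np.array(p,float).reshape(-1,1,3),r,I[:3,3],K(c),np.array(c['dist'],float))[0].reshape(-1,2)
def save(c,fn,crop=None,s=1):
    im=c['img'][...,::-1]
    if crop: x,y,w,h=crop; im=im[y:y+h,x:x+w]
    cv2.imwrite('pics/'+fn,cv2.resize(im,None,fx=s,fy=s,interpolation=cv2.INTER_CUBIC))
E
python3 - <<'E'
from h import *
cs=[shot(n) for n in('scene','top')]
for n,c in zip(('scene','top'),cs):
    print(n,np.round(c['P'],2).tolist(),c['vfov'])
    for t in('fixture','half','pin','pin_stand','loupe','bench_block'):
        print(t,[(np.round(d['rect']).tolist(),round(d['conf'],2)) for d in manip.find_in(t,c)])
cv2.imwrite('pics/a.png',cv2.resize(np.vstack([c['img'][...,::-1] for c in cs]),None,fx=.78,fy=.78))
save(cs[1],'top.png',None,1.5);save(cs[0],'scene.png',None,1.5)
E
```

```text
scene [[-0.76, -0.48, 0.43, -155.06], [-0.65, 0.56, -0.52, 688.69], [0.0, -0.67, -0.74, 1186.19], [0.0, 0.0, 0.0, 1.0]] 50.44332667556606
fixture [([172.0, 257.0, 7.0, 12.0], 0.71)]
half [([264.0, 184.0, 29.0, 27.0], 0.6)]
pin [([171.0, 263.0, 7.0, 7.0], 0.43)]
pin_stand [([156.0, 256.0, 28.0, 27.0], 0.81), ([193.0, 194.0, 58.0, 47.0], 0.42)]
loupe [([260.0, 210.0, 10.0, 11.0], 0.47), ([173.0, 258.0, 5.0, 10.0], 0.38)]
bench_block [([145.0, 239.0, 16.0, 21.0], 0.83)]
top [[-0.03, -1.0, 0.06, 409.71], [-1.0, 0.03, 0.02, -99.04], [-0.02, -0.06, -1.0, 1266.6], [0.0, 0.0, 0.0, 1.0]] 53.32945583778368
fixture [([204.0, 153.0, 52.0, 53.0], 0.88)]
half [([406.0, 213.0, 43.0, 23.0], 0.64)]
pin [([134.0, 198.0, 9.0, 4.0], 0.58)]
pin_stand [([128.0, 182.0, 28.0, 25.0], 0.97)]
loupe [([254.0, 213.0, 12.0, 7.0], 0.49)]
bench_block []
```

View pics/top.png

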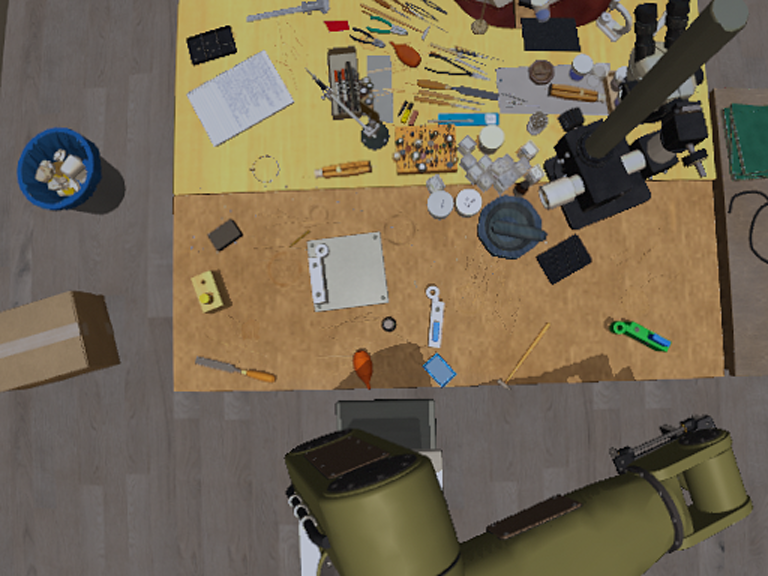

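View pics/scene.png

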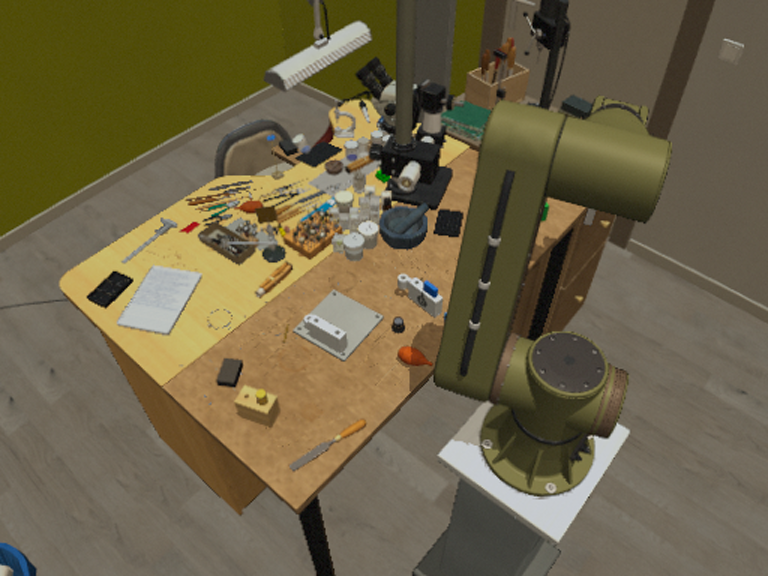

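Loose-half candidates in top.png: the white/aluminium half with the blue rib at (435,318), and the green half with a blue rib at (640,335). The fixture's bolted half is at (318,275). By the description I choose (435,318). The pin stand is at (208,292) with the pin at (207,298), the block at (225,235) and the loupe at (389,324).

```bash
python3 - <<'E'
from h import *
c=shot('top')
q=lambda u,z:np.round(pix2z(c,np.array(u)/1.5,z)).tolist()
print('plate',q([(308,242),(379,233),(386,303),(316,311)],10))
print('fixknuckle',q([(321,250)],45),'halfknuckle',q([(432,292)],61),'rib',q([(436,331)],88),'end',q([(436,347)],60))
print('pin',q([(207,298)],92),'stand',q([(210,291)],62),'block',q([(225,235)],22),'loupe',q([(389,324)],30))
s=manip.read_state();print(s); w=shot('wrist');print(w['T_tool_cam'],w['vfov']); 
save(c,'crop.png',(190,140,130,115),6)
E
```

```text
plate [[617.0, 122.0, 10.0], [632.0, -37.0, 10.0], [476.0, -48.0, 10.0], [463.0, 107.0, 10.0]]
fixknuckle [[593.0, 88.0, 45.0]] halfknuckle [[494.0, -148.0, 61.0]] rib [[412.0, -153.0, 88.0]] end [[378.0, -153.0, 60.0]]
pin [[492.0, 323.0, 92.0]] stand [[509.0, 327.0, 62.0]] block [[637.0, 307.0, 22.0]] loupe [[430.0, -54.0, 30.0]]
{'clock': 0.75, 'joints': array([-1.26858383e+00,  2.99845175e-01,  1.52099192e+00, -2.58707554e-05,
        1.32073129e+00, -6.65929758e-02]), 'qd': array([-3.93198237e-04,  2.09648116e-05, -2.44429800e-04,  1.79458187e-03,
        1.58886327e-04,  1.02041497e-03]), 'effort': array([ 2.09254554e-04, -5.31603634e+01, -3.52891302e+01,  7.08581368e-02,
        2.13358150e-02, -7.36892787e-06]), 'eef_pos': array([ 198.26617004, -513.00531073,  213.47909031]), 'eef_rot': array([3.14157011e+00, 2.66255469e-05, 3.68811875e-01]), 'wrist_force': array([ 0.69198498,  0.18619795, -0.59913843]), 'moment': array([ 0.06044257, -0.01322924, -0.02782337]), 'finger_gap': 93.63522563791987}
[[-1.57011771e-03 -9.73530201e-01 -2.28553020e-01  6.52455910e+01]
 [ 9.99998632e-01 -1.40955491e-03 -8.65756592e-04  1.48159338e-01]
 [ 5.20682157e-04 -2.28554067e-01  9.73531082e-01 -1.71882949e+02]
 [ 0.00000000e+00  0.00000000e+00  0.00000000e+00  1.00000000e+00]] 71.61720735692656
```

View pics/crop.png

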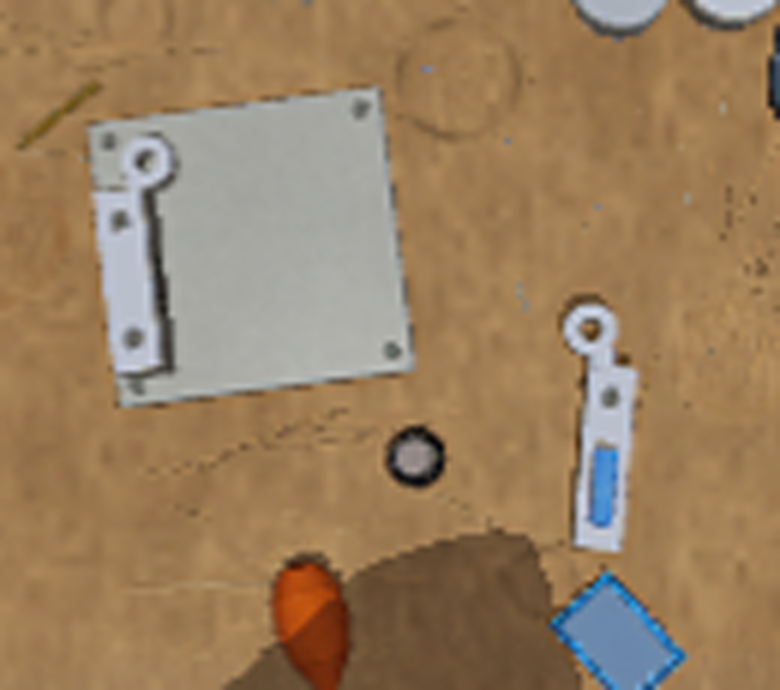

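The crop confirms the half: white knuckle at (590,328) and blue rib at (602,487). The fixture knuckle is at (147,160). Next I move above the half for a close look.

send_rows(
  series=[
    [[1,338,-259,13,28.5],[1,338,-259,13,28.5],[1,338,-259,13,28.5],[1,338,-259,13,28.5],[1,338,-259,13,28.5],[1,338,-259,13,28.5],[1,338,-259,13,28.5],[1,338,-259,13,28.5],[1,338,-259,13,28.5],[1,338,-259,13,28.5]],
  ],
  newtons=50,
)

```text
clock: 1.8
eef_pos: [421.4, -146.8, 200.4]
eef_rot: [-3.141, -0.0, -0.125]
wrist_force: [-0.0, -0.7, 0.3]
finger_gap: 94.2
```

```bash
cat >> h.py <<'E'
def rowto(xyz,yawdeg,s=None):
    s=s or manip.read_state(); T=toolpose(s); d=T[:3,:3].T@(np.array(xyz)-T[:3,3])
    yaw=np.degrees(s['eef_rot'][2]); r=-((yawdeg-yaw+180)%360-180); return np.round([*d,r],1).tolist()
E
python3 - <<'E'
from h import *
s=manip.read_state();print(s['clock'],s['eef_pos'],s['eef_rot'],s['joints'])
w=shot('wrist'); save(w,'w1.png',None,1.5)
E
```

```text
1.8 [ 421.41483166 -146.8245958   200.40741655] [-3.14125387e+00 -1.45957080e-04 -1.24563434e-01] [-4.17580114e-01  7.89437912e-02  1.81536125e+00  3.86556509e-04
  1.24724575e+00  1.27765673e+00]
```

View pics/w1.png

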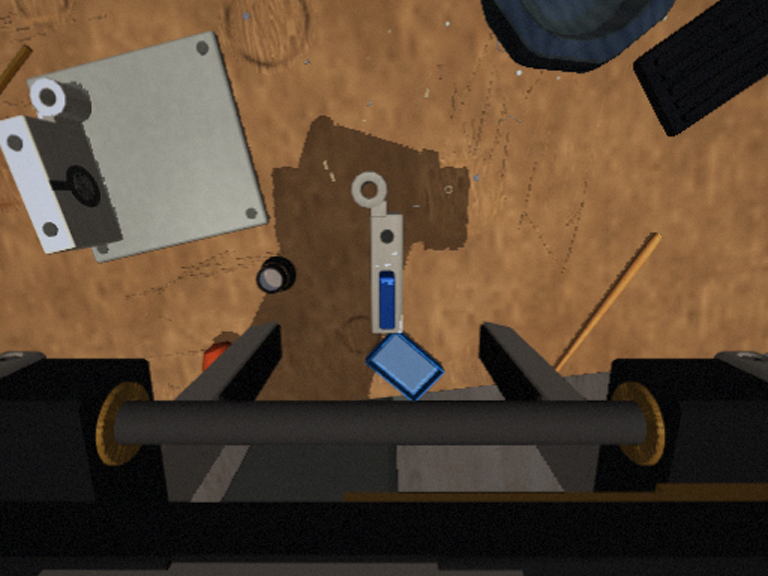

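Wrist view: half's knuckle at (369,188), rib around (387,300), fixture knuckle top at (47,98), and plate corners at (212,32), (267,218) and (100,262).

```bash
python3 - <<'E'
from h import *
w=shot('wrist')
q=lambda u,z:np.round(pix2z(w,np.array(u)/1.5,z),1)
# half: fit pose from points
pts=[((369,188.5),(0,0,61)),((371.5,333),(115,.5,60)),((401,333),(115,26,60)),((372,215),(18,.5,60)),((403,215),(18,26,60))]
def fit(pts):
    W=np.array([q(u,p[2])[0] for u,p in pts])[:,:2]; M=np.array([p[:2] for _,p in pts])
    wc,mc=W.mean(0),M.mean(0); H=(M-mc).T@(W-wc); th=np.arctan2(H[0,1]-H[1,0],H[0,0]+H[1,1])
    Rm=np.array([[np.cos(th),-np.sin(th)],[np.sin(th),np.cos(th)]]); t=wc-Rm@mc
    print(np.round(t,1),round(np.degrees(th),2),'res',np.round(W-(M@Rm.T+t),1).tolist()); return t,Rm,th
t,Rm,th=fit(pts); rib=t+Rm@[82,13]; print('rib',rib)
fp=[((47,98),(0,0,40)),((212,32),(-30,130,10)),((267,218),(130,130,10)),((98,262),(130,-35,10)),((75,245),(115,-.5,70)),((46,253),(115,-26,70)),((22,116),(18,-.5,70))]
fit(fp)
s=manip.read_state()
y=np.degrees(th)-180
print('row above', rowto([*rib,130],y,s), rowto([*rib,72],y,s))
E
```

```text
[ 492.5 -150.2] 172.58 res [[0.8, 0.5], [0.4, -0.7], [0.6, 0.5], [-1.0, -1.0], [-0.9, 0.7]]
rib [ 409.47126424 -152.49981517]
[593.2  87.5] -173.94 res [[-0.9, 0.2], [-4.2, -0.1], [3.1, 0.7], [1.2, -1.8], [1.5, 0.9], [1.1, -0.6], [-1.7, 0.8]]
row above [-10.3, 4.5, 70.4, 0.1] [-10.3, 4.5, 128.4, 0.1]
```

send_rows(
  series=[
    [[1,-10,4.5,60,0],[1,-10,4.5,100,0],[1,-10,4.5,128,0],[1,-10,4.5,128,0],[1,-10,4.5,128,0],[0,-10,4.5,128,0],[0,-10,4.5,128,0],[0,-10,4.5,128,0],[0,-10,4.5,128,0],[0,-10,4.5,128,0]],
  ],
  newtons=55,
)

```text
clock: 2.9
eef_pos: [409.8, -152.8, 72.7]
eef_rot: [3.141, -0.0, -0.129]
wrist_force: [-0.2, -0.5, -0.3]
finger_gap: 57.3
```

send_rows(
  series=[
    [[0,0,0,0,0],[0,0,0,0,0],[0,0,0,0,0]],
  ],
)

```text
clock: 3.2
eef_pos: [409.7, -152.7, 72.4]
eef_rot: [-3.142, 0.0, -0.129]
wrist_force: [0.9, -0.8, -0.2]
finger_gap: 33.3
```

send_rows(
  series=[
    [[0,0,0,0,0],[0,0,0,0,0],[0,0,0,0,0],[0,0,0,0,0],[0,0,0,0,0],[0,0,0,-15,0],[0,0,0,-30,0],[0,0,0,-50,0],[0,0,0,-70,0],[0,0,0,-70,0]],
  ],
)

```text
clock: 4.2
eef_pos: [410.5, -153.1, 144.2]
eef_rot: [3.141, -0.003, -0.129]
wrist_force: [-0.1, -0.5, -4.1]
finger_gap: 11.4
```

```bash
python3 - <<'E'
from h import *
s=manip.read_state();print(s['eef_pos'],s['wrist_force'],s['moment'])
h=np.array([593,87.5]);fy=-173.6
a=np.radians(fy+60); Rm=np.array([[np.cos(a),-np.sin(a)],[np.sin(a),np.cos(a)]])
print(rowto([*(h+Rm@[82,13]),142],fy+60+180,s), h+Rm@[82,13])
w=shot('wrist'); save(w,'w2.png',None,1.5)
E
```

```text
[ 410.48875905 -153.14045484  144.19928067] [-0.08350772 -0.45796036 -4.10678413] [0.06091144 0.10262102 0.00246678]
[139.7, -179.7, 2.5, -73.8] [572.08409481   7.15371875]
```

View pics/w2.png

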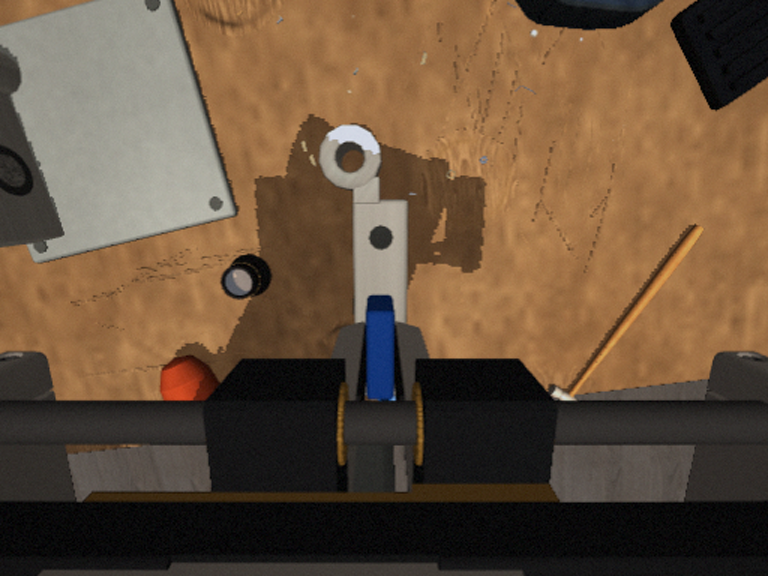

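Half held level; knuckle at (350,156), shank of block straight. Carrying it over the fixture.

send_rows(
  series=[
    [[0,14,-18,-5,-8],[0,29,-37,-5,-16],[0,44,-57,-5,-24],[0,60,-78,-5,-32],[0,76,-98,-5,-40],[0,92,-118,-5,-48],[0,108,-138,-5,-56],[0,124,-159,-5,-64],[0,134,-172,-5,-70],[0,139.5,-179.5,-5,-73.8]],
  ],
)

```text
clock: 5.25
eef_pos: [571.1, 8.4, 145.2]
eef_rot: [-3.139, 0.001, 1.165]
wrist_force: [-0.2, -0.4, -3.7]
finger_gap: 11.6
```

send_rows(
  series=[
    [[0,0,0,0,0],[0,0,0,0,0],[0,0,0,0,0]],
  ],
)

```text
clock: 5.55
eef_pos: [570.6, 6.9, 146.8]
eef_rot: [-3.141, 0.0, 1.157]
wrist_force: [-0.0, -0.8, -3.4]
finger_gap: 11.5
```

```bash
python3 - <<'E'
from h import *
s=manip.read_state();print(s['clock'],s['eef_pos'],s['eef_rot'])
w=shot('wrist'); save(w,'w3.png',None,1.5)
E
```

```text
5.55 [570.55065038   6.91059763 146.83796124] [-3.14076511e+00  3.99969857e-04  1.15735786e+00]
```

View pics/w3.png

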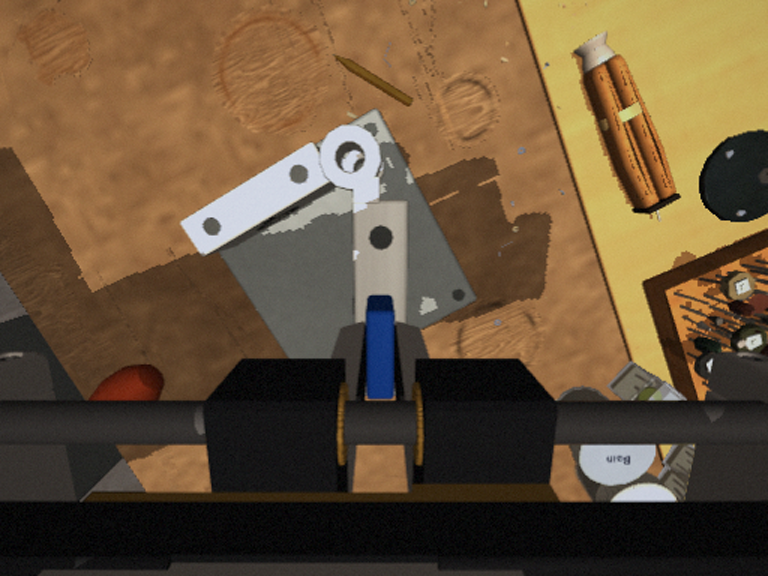

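```bash
cat >> h.py <<'E'
from scipy.optimize import least_squares
def fitpose(w,pts,z0,x0):
    "pts: [(u,v) in 1.5x image, model xyz]; planar pose (x,y,yaw deg) by reprojection"
    M=np.array([p for _,p in pts],float); U=np.array([u for u,_ in pts])/1.5
    def W(q): return np.c_[q[:2]+M[:,:2]@R.from_euler('z',q[2],degrees=True).as_matrix()[:2,:2].T, M[:,2]+z0]
    r=least_squares(lambda q:(proj(w,W(q))-U).ravel(),x0,x_scale=[1,1,.5],loss='soft_l1')
    return r.x, (proj(w,W(r.x))-U)
E
python3 - <<'E'
from h import *
w=shot('wrist'); s=manip.read_state()
fp=[((375,110),(-30,-35,10)),((477,297),(-30,130,10)),((180,220),(115,-26,70)),((204,255),(115,-.5,70)),((308,143),(18,-26,70))]
f,e=fitpose(w,fp,0,[593,87.5,-173.6]); print(f,np.round(e,1).tolist())
z0=s['eef_pos'][2]-72.4
hp=[((350.5,156.5),(0,0,61)),((355,202),(18,.5,60)),((408,201),(18,26,60))]
h,e=fitpose(w,hp,z0,[593,87.5,-113]); print(h,np.round(e,1).tolist())
for g in ([593.2,87.5,-173.9],f):
    dxy=np.array(g[:2])-h[:2]; print('delta tool', toolpose(s)[:3,:3].T@[*dxy,0], 'open', h[2]-g[2])
im=cv2.resize(w['img'][...,::-1],None,fx=1.5,fy=1.5).copy()
a=np.linspace(0,2*np.pi,40)
for (r,z,c) in((14,40,(0,0,255)),(6.25,40,(0,0,255))):
    P=np.c_[f[0]+r*np.cos(a),f[1]+r*np.sin(a),0*a+z]; cv2.polylines(im,[np.int32(proj(w,P)*1.5)],True,c,1)
for r in(14,6.25):
    P=np.c_[h[0]+r*np.cos(a),h[1]+r*np.sin(a),0*a+z0+61]; cv2.polylines(im,[np.int32(proj(w,P)*1.5)],True,(0,160,0),1)
F=np.c_[f[:2]+np.array([[-30,-35],[130,-35],[130,130],[-30,130]])@R.from_euler('z',f[2],degrees=True).as_matrix()[:2,:2].T,np.full(4,10)]
cv2.polylines(im,[np.int32(proj(w,F)*1.5)],True,(255,0,255),1)
F=np.c_[f[:2]+np.array([[18,-26],[115,-26],[115,-.5],[18,-.5]])@R.from_euler('z',f[2],degrees=True).as_matrix()[:2,:2].T,np.full(4,70)]
cv2.polylines(im,[np.int32(proj(w,F)*1.5)],True,(0,0,255),1)
cv2.imwrite('pics/o1.png',cv2.resize(im[90:330,160:490],None,fx=2.2,fy=2.2))
E
```

```text
[ 593.82736574   89.88167589 -174.27145463] [[0.5, -3.6], [0.6, 1.3], [-1.8, 1.0], [-1.8, 1.5], [2.2, -2.6]]
[ 591.9215417    87.31470521 -114.00644991] [[0.2, 1.3], [-1.6, -0.9], [0.8, -0.1]]
delta tool [ 6.82726796e-01  1.09666486e+00 -2.94612239e-04] open 59.89355008869423
delta tool [ 3.11599019e+00  7.15617598e-01 -5.70652444e-04] open 60.265004722242665
```

View pics/o1.png

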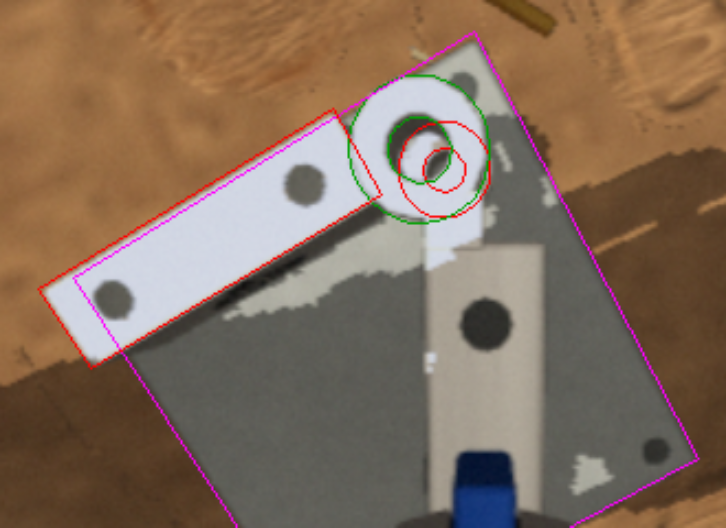

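Overlay fits well (knuckle, plate and fixed half). I correct by about (2, 0.5) mm, lower to just above contact and look through the bore.

send_rows(
  series=[
    [[0,2,0.5,15,0],[0,2,0.5,30,0],[0,2,0.5,45,0],[0,2,0.5,55,0],[0,2,0.5,60,0],[0,2,0.5,60,0],[0,2,0.5,60,0]],
  ],
)

```text
clock: 6.35
eef_pos: [572.6, 9.0, 87.9]
eef_rot: [3.141, -0.0, 1.159]
wrist_force: [0.3, 0.4, -3.4]
finger_gap: 11.5
```

```bash
python3 - <<'E'
from h import *
w=shot('wrist'); s=manip.read_state(); print(s['eef_pos'],s['wrist_force'])
T=toolpose(s); z=s['eef_pos'][2]-72.4
print('bottom z',z)
save(w,'b1.png',(200,75,75,60),8)
E
```

```text
[572.6295022    8.98177921  88.04781327] [ 0.66411243 -0.41522575 -3.62689648]
bottom z 15.647813272581672
```

View pics/b1.png

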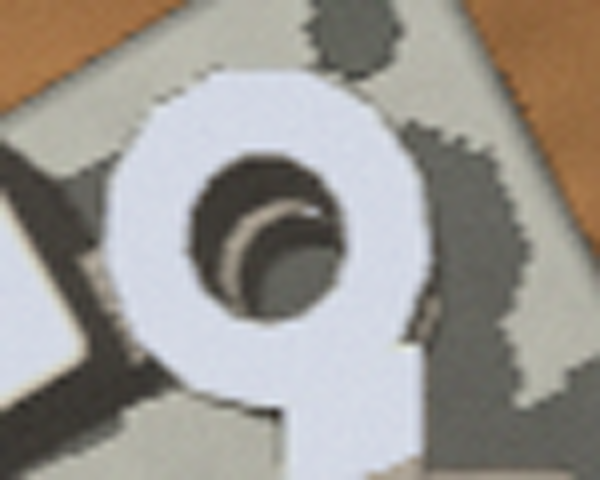

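```bash
python3 - <<'E'
from h import *
w=shot('wrist'); s=manip.read_state(); z0=15.6
cr=lambda p:(proj(w,p)-[200,75])*8
inv=lambda u:np.array(u)/8+[200,75]
k=pix2z(w,inv((267,238.)),z0+61)[0]; print('axis',k)
for z in(46,40): print(z,cr([[k[0],k[1],z],[k[0]+6.25,k[1],z]]))
# circle fit: lower bore arc (crop px): points
low=pix2z(w,inv([[240,285],[247,255],[262,232],[285,218],[310,213]]),40)[:,:2]
c=least_squares(lambda c:np.hypot(*(low-c).T)-6.25,k[:2]).x; print('low',c,np.hypot(*(low-c).T))
ub=pix2z(w,inv([[217,265],[224,238],[242,212],[270,199],[300,200]]),z0+30.5)[:,:2]
cu=least_squares(lambda c:np.hypot(*(ub-c).T)-6.25,k[:2]).x; print('upbot',cu,np.hypot(*(ub-cu).T))
for a in(k[:2],cu): print('delta tool',toolpose(s)[:3,:3].T@[*(c-a),0])
E
```

```text
axis [593.67431551  90.05899322  76.6       ]
46 [[290.05860368 270.06376792]
 [349.46819867 242.64976568]]
40 [[293.81348409 275.28517286]
 [351.57778188 248.64926079]]
low [594.43873555  89.14924979] [6.41047263 6.15724038 6.18550674 6.19131061 6.40114048]
upbot [593.19016326  90.63280804] [6.32385222 6.17044295 6.26503871 6.23887475 6.28223568]
delta tool [-5.28109636e-01  1.06445785e+00  8.87079664e-04]
delta tool [-8.60411853e-01  1.73769019e+00  1.44884472e-03]
```

Aligned within about 1.5 mm. I correct by (-0.7, 1.4) and lower.

send_rows(
  series=[
    [[0,-0.7,1.4,0,0],[0,-0.7,1.4,2,0],[0,-0.7,1.4,4,0],[0,-0.7,1.4,5.2,0],[0,-0.7,1.4,5.2,0],[0,-0.7,1.4,5.2,0]],
  ],
)

```text
clock: 7.05
eef_pos: [573.4, 7.7, 82.4]
eef_rot: [3.141, 0.0, 1.159]
wrist_force: [-1.3, -1.3, -1.0]
finger_gap: 11.9
```

send_rows(
  series=[
    [[0,0,0,0.6,0],[0,0,0,0.6,0],[0.4,0,0,0.6,0],[0.4,0,0,0.6,0],[0.4,0,0,0.6,0],[0.4,0,0,0.6,0]],
  ],
)

```text
clock: 7.65
eef_pos: [573.4, 7.8, 81.6]
eef_rot: [3.142, -0.0, 1.159]
wrist_force: [0.2, -0.4, -0.8]
finger_gap: 37.2
```

send_rows(
  series=[
    [[0.4,0,0,-20,0],[0.4,0,0,-50,0],[0.4,0,0,-50,0],[0.4,0,0,-50,0]],
  ],
)

```text
clock: 8.05
eef_pos: [573.4, 7.8, 131.8]
eef_rot: [3.141, -0.0, 1.159]
wrist_force: [0.9, -0.3, -0.9]
finger_gap: 37.9
```

```bash
python3 - <<'E'
from h import *
w=shot('wrist'); s=manip.read_state(); print(s['eef_pos'],s['eef_rot'],s['wrist_force'])
im=cv2.resize(w['img'][75:170,160:320,::-1],None,fx=5,fy=5,interpolation=cv2.INTER_CUBIC)
cv2.imwrite('pics/b2.png',im)
E
```

```text
[573.00660605   7.8339205  130.96709315] [-3.14089826e+00  2.29157483e-04  1.15942299e+00] [-0.33502332  0.70331762 -0.63516623]
```

View pics/b2.png

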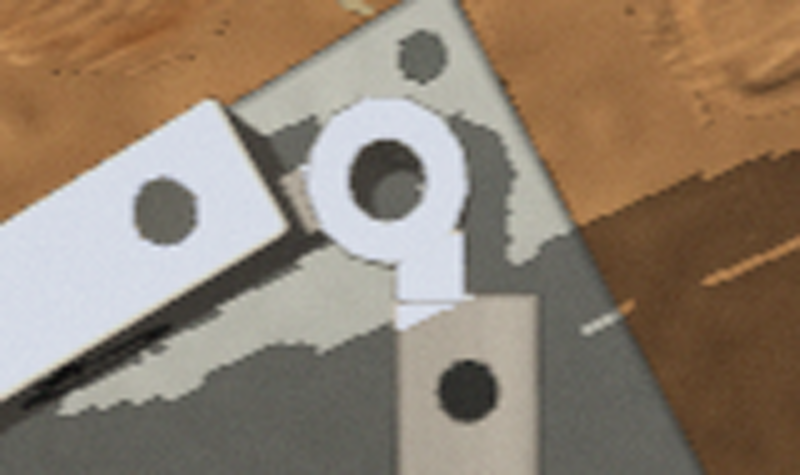

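The knuckles are aligned: there is no ledge in the bore at (388,180). Going above the pin.

```bash
python3 - <<'E'
from h import *
w=shot('wrist'); s=manip.read_state()
print('hinge',pix2z(w,[np.array([388,180.5])/5+[160,75]],71), np.array(s['eef_pos'])+toolpose(s)[:3,:3]@[82,13*-1,0])
print(rowto([485,320,180],np.degrees(s['eef_rot'][2]),s))
E
```

```text
hinge [[593.79172447  88.55184922  71.        ]] [593.73155675  88.18668598 130.60573549]
[251.0, -205.4, -49.2, -0.0]
```

send_rows(
  series=[
    [[1,251,-205,-49,0],[1,251,-205,-49,0],[1,251,-205,-49,0],[1,251,-205,-49,0],[1,251,-205,-49,0],[1,251,-205,-49,0],[1,251,-205,-49,0],[1,251,-205,-49,0],[1,251,-205,-49,0]],
  ],
)

```text
clock: 9.05
eef_pos: [485.4, 319.7, 179.6]
eef_rot: [-3.141, 0.001, 1.16]
wrist_force: [-0.1, -0.6, -0.0]
finger_gap: 94.0
```

```bash
python3 - <<'E'
from h import *
w=shot('wrist'); s=manip.read_state(); print(s['eef_pos'],s['eef_rot'])
save(w,'w4.png',None,1.5)
E
```

```text
[485.72884141 319.05781715 179.67170081] [-3.14076757e+00  1.39247526e-03  1.15920351e+00]
```

View pics/w4.png

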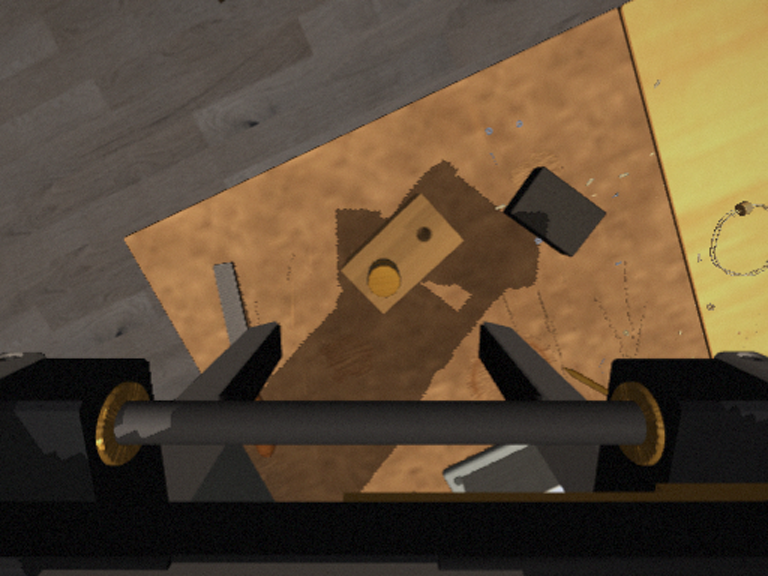

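Brass pin head top at (384,282), empty hole at (424,234), steel block clear at (556,210).

```bash
python3 - <<'E'
from h import *
w=shot('wrist'); s=manip.read_state()
st,e=fitpose(w,[((420,195),(40,23,62)),((465,240),(40,-23,62)),((386,313),(-40,-23,62)),((342,271),(-40,23,62)),((424,234),(22,0,62))],0,[509,327,60])
print(st,np.round(e,1).tolist()); 
a=np.radians(st[2]); print('hole',st[:2]-18*np.array([np.cos(a),np.sin(a)]))
hsv=cv2.cvtColor(w['img'],cv2.COLOR_RGB2HSV)[150:215,215:300]
m=((hsv[...,2]>170)&(hsv[...,1]>170)); ys,xs=np.nonzero(m); 
n,l,stt,cen=cv2.connectedComponentsWithStats(m.astype(np.uint8)); 
for i in range(1,n):
    if stt[i,4]>30: print(stt[i],(cen[i]+[215,150])*1.5)
p=pix2z(w,[np.array([384,282])/1.5],96)[0]; print('pin',p, rowto([p[0],p[1],73],np.degrees(s['eef_rot'][2]),s))
E
```

```text
[510.22394572 334.73484304  20.97018021] [[0.5, -1.4], [-0.3, -0.3], [-0.4, 0.8], [-0.2, 0.3], [0.4, 0.2]]
hole [493.41614307 328.29296676]
pin [492.60444372 328.85036056  96.        ] [12.0, 2.1, 106.8, -0.0]
```

send_rows(
  series=[
    [[1,12,2,45,0],[1,12,2,85,0],[1,12,2,106,0],[1,12,2,106,0],[1,12,2,106,0],[0,12,2,106,0],[0,12,2,106,0],[0,12,2,106,0],[0,12,2,106,0],[0,12,2,106,0]],
  ],
  newtons=35,
)

```text
clock: 10.15
eef_pos: [492.4, 330.1, 74.9]
eef_rot: [3.141, -0.0, 1.16]
wrist_force: [-0.7, 0.1, 0.5]
finger_gap: 57.6
```

send_rows(
  series=[
    [[0,0,0,0,0],[0,0,0,0,0],[0,0,0,0,0],[0,0,0,0,0],[0,0,0,0,0],[0,0,0,0,0]],
  ],
)

```text
clock: 10.75
eef_pos: [492.4, 330.0, 74.6]
eef_rot: [-3.142, 0.0, 1.159]
wrist_force: [0.2, -0.3, 0.4]
finger_gap: 21.1
```

send_rows(
  series=[
    [[0,0,0,-20,0],[0,0,0,-55,0],[0,0,0,-95,0],[0,0,0,-95,0],[0,0,0,-95,0]],
  ],
)

```text
clock: 11.25
eef_pos: [492.5, 330.0, 169.9]
eef_rot: [3.141, -0.001, 1.159]
wrist_force: [-0.2, -0.1, -0.9]
finger_gap: 21.5
```

```bash
python3 - <<'E'
from h import *
w=shot('wrist'); s=manip.read_state(); print(s['eef_pos'],s['finger_gap'],s['wrist_force'])
print('head top center expected px', proj(w,[np.array(s['eef_pos'])+[0,0,21.4]]))
hsv=cv2.cvtColor(w['img'],cv2.COLOR_RGB2HSV)
m=((hsv[...,0]>15)&(hsv[...,0]<30)&(hsv[...,2]>60)&(hsv[...,1]>150)).astype(np.uint8); m[:150]=0;m[:,:215]=0;m[:,300:]=0
n,l,stt,cen=cv2.connectedComponentsWithStats(m)
for i in range(1,n):
    if stt[i,4]>40: print(stt[i],cen[i])
for d in manip.find_in('pin',w): print(d['rect'],d['conf'])
print(rowto([593.8,88.5,170],np.degrees(s['eef_rot'][2]),s))
E
```

```text
[492.03142676 329.80688434 168.70031352] 21.58781559017442 [-0.07287207  0.35857166 -1.16932727]
head top center expected px [[253.07881369 242.3333534 ]]
[ 236  214   35   45 1162] [253.08605852 237.1746988 ]
[293 257   7  53 194] [297.30927835 284.54123711]
[243 328  27   6  69] [256.37681159 330.30434783]
[237.2, 199.0, 32.2, 57.8] 0.57
[-180.5, 189.8, -1.3, -0.0]
```

send_rows(
  series=[
    [[0,-180.5,190,-2,0],[0,-180.5,190,-2,0],[0,-180.5,190,-2,0],[0,-180.5,190,-2,0],[0,-180.5,190,-2,0],[0,-180.5,190,-2,0],[0,-180.5,190,12,0],[0,-180.5,190,12,0],[0,-180.5,190,12,0],[0,-180.5,190,12,0]],
  ],
)

```text
clock: 12.35
eef_pos: [594.0, 90.0, 157.6]
eef_rot: [-3.141, 0.0, 1.161]
wrist_force: [-1.1, 0.2, -1.0]
finger_gap: 21.5
```

```bash
python3 - <<'E'
from h import *
w=shot('wrist'); s=manip.read_state(); print(s['eef_pos'],s['finger_gap'],s['wrist_force'])
x,y,z=s['eef_pos']
print('tip expected', proj(w,[[x,y,z-70.6]]),'head top',proj(w,[[x,y,z+21.4]]),'bore',proj(w,[[593.8,88.5,71]]))
save(w,'b3.png',(205,170,100,110),7)
E
```

```text
[594.1858224   89.78510681 157.85893466] 21.450934043323564 [-0.80432863  0.28204833 -1.10661612]
tip expected [[253.77642827 203.3249784 ]] head top [[253.95508369 242.88760483]] bore [[253.91589406 200.38531283]]
```

View pics/b3.png

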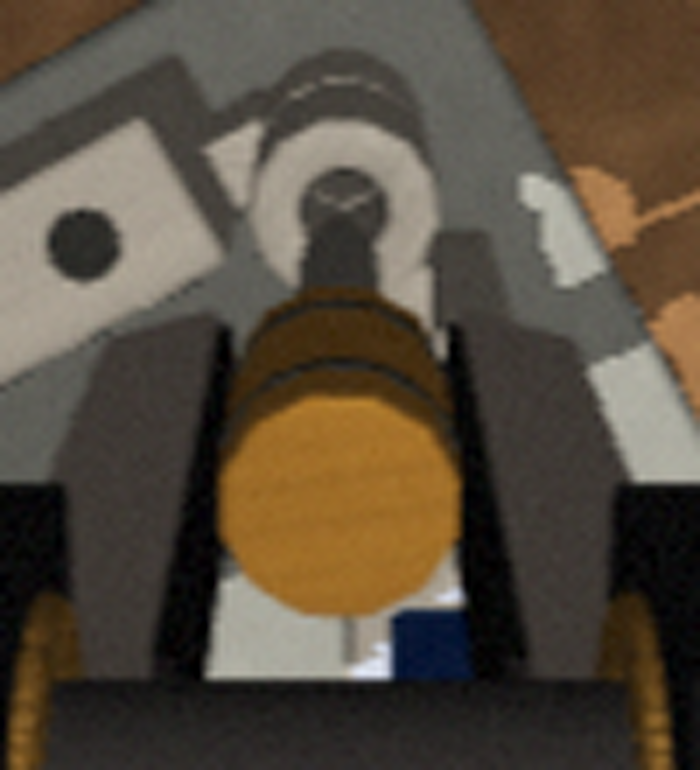

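Pin head top at (340,505), shank in line with the bore at (344,210), with about 1.5 mm to correct. Descending in stages.

send_rows(
  series=[
    [[0,-1.5,0.3,0,0],[0,-1.5,0.3,5,0],[0,-1.5,0.3,10,0],[0,-1.5,0.3,16,0],[0,-1.5,0.3,22,0],[0,-1.5,0.3,28,0],[0,-1.5,0.3,34,0],[0,-1.5,0.3,38,0],[0,-1.5,0.3,38,0]],
  ],
)

```text
clock: 13.3
eef_pos: [593.9, 87.2, 119.0]
eef_rot: [-3.141, 0.0, 1.159]
wrist_force: [-0.1, 2.4, -0.9]
finger_gap: 21.1
```

send_rows(
  series=[
    [[0,0.9,0,0,0],[0,0.9,0,0,0],[0,0.9,0,4,0],[0,0.9,0,8,0],[0,0.9,0,12,0],[0,0.9,0,15,0],[0,0.9,0,15,0]],
  ],
)

```text
clock: 14.0
eef_pos: [594.2, 87.9, 104.0]
eef_rot: [-3.141, 0.0, 1.159]
wrist_force: [-0.0, -0.3, -1.4]
finger_gap: 21.2
```

Tip is now at about z 33, inside the lower bore, with no side force. Continuing.

send_rows(
  series=[
    [[0,0,0,4,0],[0,0,0,8,0],[0,0,0,12,0],[0,0,0,16,0],[0,0,0,18.5,0],[0,0,0,20,0],[0,0,0,20.5,0],[0,0,0,20.5,0]],
  ],
)

```text
clock: 14.8
eef_pos: [594.5, 87.9, 84.2]
eef_rot: [3.141, -0.0, 1.159]
wrist_force: [-0.0, -0.7, -0.6]
finger_gap: 21.6
```

send_rows(
  series=[
    [[0,0,0,0.5,0],[0,0,0,1,0],[0,0,0,1.5,0],[0,0,0,1.5,0]],
  ],
)

```text
clock: 15.2
eef_pos: [594.7, 88.1, 83.5]
eef_rot: [3.141, -0.001, 1.159]
wrist_force: [-1.4, 1.8, 6.6]
finger_gap: 21.3
```

Head is home: contact force at TCP z 83.5 matches the predicted 83.6. Releasing and moving up over the rib.

send_rows(
  series=[
    [[0.5,0,0,0,0],[0.5,0,0,0,0],[0.5,0,0,0,0],[0.5,0,0,0,0],[0.5,0,0,-20,0],[0.5,0,0,-45,0],[0.5,-41,6.5,-45,0],[0.5,-82,13,-45,0],[0.5,-82,13,-45,0],[0.5,-82,13,-45,0]],
  ],
  newtons=20,
)

```text
clock: 16.2
eef_pos: [573.6, 7.2, 127.8]
eef_rot: [3.141, -0.0, 1.158]
wrist_force: [0.9, 0.8, -0.7]
finger_gap: 46.9
```

```bash
python3 - <<'E'
from h import *
w=shot('wrist'); s=manip.read_state(); print(s['clock'],s['eef_pos'],s['eef_rot'],s['finger_gap'])
save(w,'w5.png',None,1.5)
h=toolpose(s)[:3,:3].T@(np.array([593.8,88.3,0])-s['eef_pos']);print('hinge in tool',h)
# brass head top & blue rib centroid
hsv=cv2.cvtColor(w['img'],cv2.COLOR_RGB2HSV)
for nm,lo,hi in(('brass',15,30),('blue',100,130)):
    m=((hsv[...,0]>=lo)&(hsv[...,0]<=hi)&(hsv[...,1]>150)&(hsv[...,2]>50)).astype(np.uint8)
    n,l,st,c=cv2.connectedComponentsWithStats(m)
    print(nm,[(st[i].tolist(),np.round(c[i],1).tolist()) for i in range(1,n) if st[i,4]>150 and 200<c[i][0]<310])
print('pred head top',proj(w,[[593.8,88.3,105]]),'bottom',proj(w,[[593.8,88.3,71]]))
E
```

```text
16.25 [573.69672878   7.89674501 127.67076872] [ 3.14155000e+00 -1.88072142e-04  1.15912744e+00] 47.2834988002058
hinge in tool [ 81.70600678 -13.75422219 127.68555102]
brass [([218, 32, 57, 37, 434], [247.1, 49.9]), ([220, 92, 30, 31, 207], [236.2, 106.2])]
blue [([245, 185, 15, 53, 681], [252.2, 211.6])]
pred head top [[233.27208464 106.82660063]] bottom [[236.30988414 110.66508116]]
```

send_rows(
  series=[
    [[0.5,0,0,25,0],[0.5,0,0,44,0],[0.5,0,0,44,0],[0,0,0,44,0],[0,0,0,44,0],[0,0,0,44,0],[0,0,0,44,0],[0,0,0,44,0],[0,0,0,44,0],[0,0,0,44,0]],
  ],
)

```text
clock: 17.25
eef_pos: [573.7, 7.6, 84.0]
eef_rot: [3.141, -0.0, 1.159]
wrist_force: [-1.4, 1.2, 5.2]
finger_gap: 11.8
```

```bash
python3 - <<'E'
from h import *
s=manip.read_state(); print(s['eef_pos'],s['finger_gap'],s['wrist_force'])
def arc(sign,phis,C=np.array([82,-13.])):
    for p in phis:
        a=np.radians(p*sign); Rm=np.array([[np.cos(a),-np.sin(a)],[np.sin(a),np.cos(a)]]); print([0,*np.round(C-Rm@C,1).tolist(),0,p*sign],end=', ')
    print()
arc(1,[3,7,12,18,24,30]);arc(-1,[3,7,12,18,24,30])
E
```

```text
[573.67974323   7.57840537  84.04862146] 11.764977264843745 [-1.38053692  1.22412891  5.24210598]
[0, -0.6, -4.3, 0, 3], [0, -1.0, -10.1, 0, 7], [0, -0.9, -17.3, 0, 12], [0, -0.0, -26.0, 0, 18], [0, 1.8, -34.5, 0, 24], [0, 4.5, -42.7, 0, 30], 
[0, 0.8, 4.3, 0, -3], [0, 2.2, 9.9, 0, -7], [0, 4.5, 16.8, 0, -12], [0, 8.0, 24.7, 0, -18], [0, 12.4, 32.2, 0, -24], [0, 17.5, 39.3, 0, -30],
```

send_rows(
  series=[
    [[0,-0.6,-4.3,0,3],[0,-1.0,-10.1,0,7],[0,-0.9,-17.3,0,12],[0,0,-26,0,18],[0,1.8,-34.5,0,24],[0,4.5,-42.7,0,30],[0,4.5,-42.7,0,30]],
  ],
)

```text
clock: 17.95
eef_pos: [536.0, 29.1, 84.0]
eef_rot: [3.141, -0.0, 0.635]
wrist_force: [-0.8, -0.0, 4.1]
finger_gap: 12.0
```

send_rows(
  series=[
    [[0,-0.6,-4.3,0,3],[0,-1.0,-10.1,0,7],[0,-0.9,-17.3,0,12],[0,0,-26,0,18],[0,1.8,-34.5,0,24],[0,3.9,-41.2,0,29],[0,3.9,-41.2,0,29],[0,3.9,-41.2,0,29]],
  ],
)

```text
clock: 18.75
eef_pos: [515.2, 64.3, 83.9]
eef_rot: [-3.141, -0.0, 0.135]
wrist_force: [-1.2, 3.3, 7.0]
finger_gap: 11.9
```

```bash
python3 - <<'E'
from h import *
s=manip.read_state(); print(s['clock'],s['eef_pos'],s['eef_rot'],s['wrist_force'],s['moment'])
w=shot('wrist'); save(w,'w6.png',None,1.5)
E
```

```text
18.75 [515.22414615  64.30968841  83.91422729] [-3.14100667e+00 -4.14109716e-04  1.34631820e-01] [-1.17441525  3.30347091  7.04330326] [ 0.58623494  0.30707079 -0.03594228]
```

View pics/w6.png

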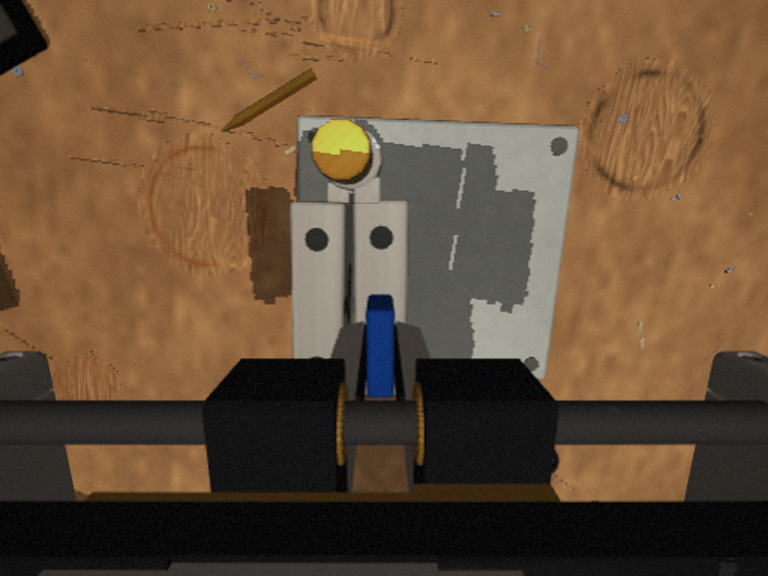

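Nearly shut: the pin head is in place at (342,150), and a thin gap remains between the faces at (349,250). Closing the last few mm gently.

send_rows(
  series=[
    [[0,0,-1.5,0,1],[0,0,-3,0,1.6],[0,0,-4,0,1.6],[0,0,-4,0,1.6],[0,0,-4,0,1.6]],
  ],
)

```text
clock: 19.3
eef_pos: [514.8, 67.5, 84.0]
eef_rot: [3.141, -0.001, 0.106]
wrist_force: [-1.0, -3.1, 6.0]
finger_gap: 11.8
```

```bash
cat > gap.py <<'E'
from h import *
s=manip.read_state(); print(s['clock'],s['eef_pos'],s['eef_rot'],s['wrist_force'])
w=shot('wrist'); g=cv2.cvtColor(w['img'],cv2.COLOR_RGB2GRAY)
for r in range(140,206,8): print(r,g[r,190:280:1][30:60].tolist())
E
python3 gap.py
```

```text
19.3 [514.84444943  67.53181476  83.96055877] [ 3.14117830e+00 -5.03045943e-04  1.06356441e-01] [-0.98961191 -3.09474574  5.95430242]
140 [164, 165, 157, 162, 162, 157, 156, 161, 158, 151, 140, 120, 85, 53, 55, 82, 122, 144, 157, 160, 155, 158, 157, 157, 156, 158, 153, 156, 157, 156]
148 [160, 161, 162, 162, 162, 161, 160, 157, 158, 151, 142, 119, 87, 51, 56, 69, 109, 144, 156, 157, 153, 157, 158, 154, 158, 154, 159, 155, 156, 154]
156 [126, 159, 163, 164, 159, 161, 157, 158, 157, 150, 139, 120, 89, 49, 52, 65, 103, 140, 153, 160, 157, 154, 156, 153, 156, 155, 118, 51, 41, 42]
164 [49, 120, 163, 160, 162, 161, 160, 158, 153, 151, 140, 121, 88, 52, 55, 58, 95, 135, 154, 156, 156, 154, 154, 152, 155, 156, 156, 155, 143, 97]
172 [158, 157, 162, 161, 159, 158, 158, 154, 157, 152, 144, 122, 92, 54, 52, 54, 90, 136, 152, 156, 152, 154, 152, 152, 150, 153, 154, 154, 157, 155]
180 [160, 158, 158, 158, 161, 156, 156, 151, 157, 150, 142, 126, 93, 56, 51, 42, 84, 135, 150, 154, 157, 151, 152, 153, 152, 155, 154, 151, 152, 150]
188 [157, 160, 154, 156, 159, 159, 157, 156, 153, 148, 145, 128, 99, 60, 50, 31, 82, 134, 149, 151, 153, 151, 153, 150, 152, 152, 148, 151, 153, 150]
196 [155, 154, 158, 155, 156, 155, 155, 153, 152, 147, 143, 126, 96, 63, 44, 26, 82, 129, 147, 151, 152, 149, 148, 154, 152, 148, 144, 116, 72, 76]
204 [158, 155, 155, 154, 155, 150, 156, 155, 149, 148, 143, 127, 93, 43, 23, 26, 61, 114, 145, 155, 154, 148, 149, 147, 103, 19, 22, 20, 25, 22]
```

Shut: the faces are parallel with about 2 mm of residual slack, well inside 8 mm. Reopening.

send_rows(
  series=[
    [[0,0.8,4.3,0,-3],[0,2.2,9.9,0,-7],[0,4.5,16.8,0,-12],[0,8,24.7,0,-18],[0,12.4,32.2,0,-24],[0,17.5,39.3,0,-30],[0,17.5,39.3,0,-30]],
  ],
)

```text
clock: 20.05
eef_pos: [536.5, 29.9, 83.9]
eef_rot: [3.141, -0.0, 0.633]
wrist_force: [-0.2, -1.2, 4.8]
finger_gap: 11.7
```

send_rows(
  series=[
    [[0,0.8,4.3,0,-3],[0,2.2,9.9,0,-7],[0,4.5,16.8,0,-12],[0,8,24.7,0,-18],[0,12.4,32.2,0,-24],[0,17.5,39.3,0,-30],[0,17.5,39.3,0,-30],[0,17.5,39.3,0,-30]],
  ],
)

```text
clock: 20.85
eef_pos: [573.6, 8.7, 83.9]
eef_rot: [3.14, -0.0, 1.152]
wrist_force: [1.3, -3.2, 5.4]
finger_gap: 12.2
```

```bash
cat > chk.py <<'E'
from h import *
s=manip.read_state(); print(s['clock'],s['eef_pos'],s['eef_rot'],s['wrist_force'],s['finger_gap'])
T=toolpose(s); print('hinge est', (T@[82,-13,0,1])[:2], 'half yaw',np.degrees(s['eef_rot'][2])-180)
w=shot('wrist'); save(w,'chk_%d.png'%int(s['clock']*10),None,1.5)
hsv=cv2.cvtColor(w['img'],cv2.COLOR_RGB2HSV)
m=((hsv[...,0]>=15)&(hsv[...,0]<=32)&(hsv[...,1]>150)&(hsv[...,2]>90)).astype(np.uint8)
n,l,st,c=cv2.connectedComponentsWithStats(m)
print([(st[i].tolist(),np.round(c[i],1).tolist()) for i in range(1,n) if st[i,4]>100 and 180<c[i][0]<310])
print('pred head top',proj(w,[[593.8,88.3,105]]))
E
python3 chk.py
```

```text
20.85 [573.62389983   8.67311683  83.9406488 ] [ 3.14040111e+00 -3.13875961e-04  1.15206531e+00] [ 1.3092366  -3.15259651  5.44955015] 12.159665994550368
hinge est [595.08835248  88.87459541] half yaw -113.9915199962457
[([210, 14, 68, 44, 515], [245.7, 35.5]), ([213, 79, 40, 41, 920], [233.3, 96.0]), ([224, 265, 5, 45, 138], [226.0, 288.1]), ([279, 275, 4, 35, 108], [280.3, 291.5])]
pred head top [[227.56731881 102.14102138]]
```

send_rows(
  series=[
    [[0,-0.6,-4.3,0,3],[0,-1.0,-10.1,0,7],[0,-0.9,-17.3,0,12],[0,0,-26,0,18],[0,1.8,-34.5,0,24],[0,4.5,-42.7,0,30],[0,4.5,-42.7,0,30]],
  ],
)

```text
clock: 21.6
eef_pos: [535.6, 31.1, 83.9]
eef_rot: [3.142, -0.0, 0.625]
wrist_force: [-1.3, 0.4, 6.2]
finger_gap: 11.5
```

send_rows(
  series=[
    [[0,-0.6,-4.3,0,3],[0,-1.0,-10.1,0,7],[0,-0.9,-17.3,0,12],[0,0,-26,0,18],[0,1.8,-34.5,0,24],[0,3.9,-41.2,0,29],[0,3.9,-42.5,0,30],[0,3.9,-42.5,0,30],[0,3.9,-42.5,0,30]],
  ],
)

```text
clock: 22.5
eef_pos: [514.5, 67.5, 83.8]
eef_rot: [-3.141, -0.001, 0.105]
wrist_force: [1.9, 0.2, 4.8]
finger_gap: 12.1
```

```bash
python3 chk.py; python3 gap.py | cut -c1-150 | sed -n '1p;2p;9p'
```

```text
22.5 [514.50056708  67.46732577  83.80141611] [-3.14119306e+00 -5.57665541e-04  1.04993607e-01] [1.88835658 0.17425834 4.82554241] 12.071409558038443
hinge est [594.68658618  88.9894016 ] half yaw -173.98430946459993
[([208, 79, 39, 41, 1228], [226.8, 98.9]), ([224, 265, 4, 45, 114], [225.9, 287.8]), ([279, 275, 4, 34, 103], [280.3, 290.9])]
pred head top [[229.60440055 101.8531542 ]]
22.55 [514.5097732   67.44717131  83.82507222] [-3.14114533e+00 -5.76763860e-04  1.04938716e-01] [1.216636   1.04991627 5.89736443]
140 [164, 165, 162, 161, 161, 156, 159, 159, 158, 148, 135, 109, 76, 56, 54, 77, 116, 142, 157, 159, 155, 159, 159, 157, 156, 160, 156, 157, 155, 156]
196 [151, 157, 154, 156, 156, 157, 155, 154, 150, 150, 139, 126, 96, 59, 39, 25, 83, 128, 145, 154, 153, 149, 151, 148, 149, 149, 128, 94, 73, 76]
```

send_rows(
  series=[
    [[0,0,-1,0,0.3],[0,0,-1.5,0,0.3],[0,0,-1.5,0,0.3],[0.4,0,-1.5,0,0.3],[0.4,0,-1.5,0,0.3],[0.4,0,-1.5,0,0.3],[0.4,0,-1.5,0,0.3]],
  ],
)

```text
clock: 23.3
eef_pos: [513.8, 69.1, 83.4]
eef_rot: [-3.141, 0.001, 0.097]
wrist_force: [-0.4, -0.2, -0.3]
finger_gap: 37.0
```

send_rows(
  series=[
    [[0.4,0,-1.5,-15,0],[0.4,0,-1.5,-45,0],[0.4,-40,-1.5,-90,0],[0.4,-80,-1.5,-120,0],[0.4,-80,-1.5,-120,0],[0.4,-80,-1.5,-120,0]],
  ],
)

```text
clock: 23.9
eef_pos: [434.1, 62.9, 204.7]
eef_rot: [3.142, -0.003, 0.097]
wrist_force: [0.2, 0.4, 0.6]
finger_gap: 37.7
```

```bash
python3 - <<'E'
from h import *
s=manip.read_state(); print(s['clock'],s['eef_pos'],s['wrist_force'],s['finger_gap'])
w=shot('wrist'); save(w,'fin.png',None,1.5)
im=cv2.resize(w['img'][...,::-1],None,fx=3,fy=3,interpolation=cv2.INTER_CUBIC)
f=np.array([593.8,88.3,-173.9]); Q=R.from_euler('z',f[2],degrees=True).as_matrix()[:2,:2].T
def poly(p,z,c): cv2.polylines(im,[np.int32(proj(w,np.c_[f[:2]+np.array(p)@Q,np.full(len(p),z)])*3)],True,c,1)
a=np.linspace(0,2*np.pi,40); 
poly([[18,-26],[115,-26],[115,-.5],[18,-.5]],70,(0,0,255)); poly([[18,.5],[115,.5],[115,26],[18,26]],70,(0,200,0))
poly(np.c_[11*np.cos(a),11*np.sin(a)],105,(255,0,255)); poly([[62,7],[102,7],[102,19],[62,19]],98,(255,255,0))
poly(np.c_[14*np.cos(a),14*np.sin(a)],71,(255,0,0))
c=proj(w,[[550,75,80]])[0]*3; x0=max(0,int(c[0]-390));y0=max(0,int(c[1]-290)); cv2.imwrite('pics/fin_o.png',im[y0:y0+590,x0:x0+790])
t=shot('top')
for nm in('loupe','bench_block'):
    for d in manip.find_in(nm,t): print(nm,np.round(d['rect']),d['conf'])
E
```

```text
23.9 [434.14210353  62.92285447 204.74277742] [0.15568514 0.37517321 0.55555108] 37.70000258977137
bench_block [137. 144.  28.  19.] 0.72
```

```bash
python3 - <<'E'
from h import *
w=shot('wrist'); s=manip.read_state(); print(s['eef_pos'],np.degrees(s['eef_rot'][2]))
hsv=cv2.cvtColor(w['img'],cv2.COLOR_RGB2HSV); g=hsv[...,2]
f=np.array([593.8,88.3]); Q=R.from_euler('z',-173.9,degrees=True).as_matrix()[:2,:2]
W=lambda x,y,z:[*(f+Q@[x,y]),z]
for nm,lo,hi in(('brass',15,32),('blue',100,130)):
    m=((hsv[...,0]>=lo)&(hsv[...,0]<=hi)&(hsv[...,1]>150)&(hsv[...,2]>60)).astype(np.uint8)
    n,l,st,c=cv2.connectedComponentsWithStats(m)
    for i in range(1,n):
        if st[i,4]>100 and st[i,4]<3000: print(nm,st[i].tolist(),np.round(c[i],1).tolist(),cv2.minAreaRect(np.argwhere(l==i)[:,::-1].astype(np.float32)))
print('pred head top/rib top ends', np.round(proj(w,[W(0,0,105),W(62,13,98),W(102,13,98)]),1).tolist())
# V profile across the halves along fixture y at z=70, for x = 25..112
for x in(25,50,75,110):
    ys=np.arange(-32,36,1.); p=proj(w,[W(x,y,70) for y in ys]).astype(np.float32)
    v=cv2.remap(g,p[:,0].copy(),p[:,1].copy(),cv2.INTER_LINEAR).ravel(); print(x,v.tolist())
E
```

```text
[434.46790861  62.87589262 202.35721938] 5.532783111620433
brass [181, 5, 44, 32, 282] [203.5, 20.6] ((202.38201904296875, 21.774002075195312), (7.020255088806152, 51.35538101196289), 55.304847717285156)
brass [228, 9, 25, 34, 592] [240.4, 23.8] ((239.7918701171875, 25.413707733154297), (23.72526741027832, 33.34362030029297), 4.085616588592529)
brass [173, 257, 10, 53, 258] [177.1, 284.7] ((177.3478240966797, 282.9560852050781), (8.365604400634766, 52.09119415283203), 1.1691392660140991)
brass [323, 257, 11, 53, 272] [328.7, 285.7] ((328.3028869628906, 283.0805358886719), (9.87511157989502, 51.984535217285156), 1.3971810340881348)
brass [113, 323, 309, 11, 1337] [292.3, 329.2] ((267.0, 328.0), (10.0, 308.0), 90.0)
blue [251, 95, 11, 41, 438] [256.0, 115.4] ((256.0, 115.0), (40.0, 10.0), 90.0)
pred head top/rib top ends [[241.7, 22.8], [256.6, 96.2], [256.9, 137.9]]
25 [165, 165, 166, 145, 110, 168, 215, 229, 231, 230, 229, 230, 230, 230, 230, 230, 230, 230, 230, 230, 230, 230, 230, 229, 230, 229, 230, 229, 228, 198, 136, 74, 115, 193, 226, 230, 230, 230, 230, 231, 231, 231, 230, 231,
[... 429 characters left out ...]
80, 179, 176, 177, 179, 181, 183]
75 [92, 93, 93, 85, 94, 136, 165, 173, 174, 175, 175, 177, 177, 172, 174, 175, 176, 179, 181, 179, 179, 181, 181, 180, 180, 180, 177, 173, 164, 125, 66, 57, 102, 151, 175, 176, 172, 154, 113, 114, 130, 137, 139, 140, 140, 140, 142, 143, 140, 133, 116, 132, 172, 178, 174, 166, 140, 106, 91, 99, 99, 101, 98, 99, 100, 102, 99, 98]
110 [94, 95, 91, 88, 106, 147, 171, 176, 173, 172, 174, 175, 174, 172, 172, 172, 177, 176, 178, 176, 174, 175, 174, 173, 175, 172, 169, 164, 142, 107, 74, 69, 114, 163, 174, 173, 173, 174, 174, 175, 175, 173, 172, 174, 176, 177, 177, 176, 174, 174, 171, 175, 174, 171, 167, 159, 140, 115, 100, 103, 102, 103, 99, 99, 101, 101, 102, 102]
```

```bash
python3 -c "
from cell import manip
print(manip.sign_off())"
```

```text
the job is handed in; nothing more can be done
None
```

I stood the loose half over the fixed knuckle about 60° open, then pushed the pin home. I swung the half shut, opened it to about 60°, shut it for good and released it. The job was handed in at about 24 s of the 70 s allowed; no verdict is reported.

**Pin:** It met the knuckle at TCP z 83.5 mm, against 83.6 predicted. At the end the head was about 1–2 px from its predicted home position. During the second opening the head looked about 3 mm off to one side, probably play in the bores; it was back in line once shut.

**Half:** The last wrist picture, checked by numbers, showed the parting faces parallel. The gap was about 2 mm (1 mm nominal) along the whole length, and the rib was within about 1 mm of its shut position. The gripper was clear, with no wrist force.

**Not fully checked:**
- **Final picture:** The 12-picture limit was reached, so the last overlay was not viewed.
- **Bystanders:** The final top view found the steel block near its old place. It did not report the loupe, possibly because the arm was in the way. The arm stayed well above both throughout.
- **Upward force:** About 5 N pushed up on the gripper whenever it held the rib during the swings. I did not find the cause; it vanished on release.

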